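# Third hand: hold a bell key against the fence

### The job

Lay the loose brass bell key flat on the fixture's bed with its hinge tube towards the fence, and let go of it. Then take the rubber-tipped spring pusher and, with its tip on the rim of the key's cup, press the key so that the hinge tube sits flush along the fence, not overhanging either end of it. Finish while still holding the pusher and pressing with a steady 10 N or so (plunger about 20 mm in, not bottomed), so that a colleague can drive the pivot screw; never ram the key against the fence, and leave the mug and the two rollers alone.

Things in the scene. Friction and masses are not known exactly. Their poses are not given: they have to be found in the camera images.
- key: Loose tarnished-brass saxophone bell key lying flat on the bench to one side, about 80 g, 107 mm long: round cup, straight arm, crosswise hinge tube. Origin on its underside, z up, x from cup to tube: rear rim of the cup at x = -60 mm, front of the tube at x = +47 mm.
- arm (a point): Grasp point, middle of the free stretch of the key's arm (key x = 12, z = 11 mm; key axes). The arm is 10 mm wide in y, 10 mm high (z = 6 to 16 mm) and free from 22 mm behind to 21 mm ahead of this point.
- tube (a point): Middle of the key's hinge tube (key x = 40, z = 7 mm; key axes): 14 mm diameter, 60 mm long along y.
- cup (a point): Middle of the key's cup (key x = -35, z = 6 mm; key axes): 50 mm diameter, 12 mm high with an upright rim; a low dome adds 4 mm.
- fixture: Fixed fixture on the bench. Origin on the bench under the middle of the fence's working face; x points from the bed into the fence (the pressing direction, roughly away from the robot), y along the fence, z up. Bed: slippery black plastic-faced plate, top at z = 4 mm, from x = -130 mm to the fence, 130 mm wide in y.
- fence: The rigid upright steel fence of the fixture, same frame as the fixture: working face at x = 0 facing -x, 100 mm long in y (centred), 14 mm thick, top at z = 34 mm.
- pusher: Loose steel spring pusher on the bench on the other side, about 0.28 kg. Bar 80 mm long in x, 22 mm wide in y, 24 mm high; origin at the centre of the bar's underside, x towards the rubber tip. Grasp the bar across y at its middle. A plunger comes out of its +x end, axis 12 mm above the underside.
- tip (a point): Centre of the front face of the pusher's flat rubber tip, 22 mm diameter, 12 mm thick; at pusher x = 87, z = 12 mm when free, and moves back with the plunger.
- plunger (a joint): How far the sprung plunger is pushed into the pusher, m: 0 free, 0.032 bottomed. Spring 500 N/m without preload: 0.020 m is 10 N.
- mug: White enamel mug of spring hooks, 80 mm diameter, 85 mm high (hooks to about 127 mm), origin under its centre; bystander.
- roller_a: Standing nickel-plated roller, 22 mm diameter, 45 mm high, in the small gated wooden corral; origin under its centre; bystander.
- roller_b: The second such roller in the corral; bystander.
Mind the look-alikes: they are no part of the job. Several things have the shape of the key; the one meant has the colours described above. Several things have the shape of the pusher; the one meant has the colours described above.

How it is judged:
On the way:
1. the key lies flat on the bed, hinge tube towards the fence and within about 45 mm of it, let go of (x of key in the frame of fixture between -0.092 and -0.04 m and y of key in the frame of fixture between -0.04 and 0.04 m and z of key in the frame of fixture between 0.002 and 0.007 m and angle between the x axis of key and the x axis of fixture, either way round below 0.5 rad and angle between key's own z axis and vertical below 0.1 rad and x of fence in the frame of key above 0 m and contact force between the fingers and key below 0.1 N), for 0.2 s.
At the end, for the whole second after the job is handed in: Key flat on the bed (0.1 rad), tube flush on the fence (5 mm, 0.08 rad), centred to 21 mm; the gripped pusher presses it by the tip, plunger 10 to 30 mm in, key on fence 6 to 14 N; fingers off the key; at rest and held steadily through the last second (contact force between key and fence between 6 and 14 N and contact force between pusher and key above 6 N and contact force between the fingers and pusher above 5 N and contact force between the fingers and key below 0.2 N and x of key in the frame of fixture between -0.052 and -0.042 m and y of key in the frame of fixture between -0.021 and 0.021 m and z of key in the frame of fixture between 0.002 and 0.008 m and angle between the x axis of key and the x axis of fixture, either way round below 0.08 rad and angle between key's own z axis and vertical below 0.1 rad and distance between tip and key below 0.085 m and value of joint plunger between 0.01 and 0.03 m and linear speed of key below 0.02 m/s); the arm keeps its last pose, push and grip.
It fails at once if the key is rammed against the fence with more than 25 N (contact force between key and fence above 25 N).
It fails at once if the mug is moved by more than 20 mm (distance of mug from where it was at the start of the episode above 0.02 m).
It fails at once if a roller is moved by more than 20 mm (distance of any of roller_a, roller_b from where it was at the start of the episode above 0.02 m).
It also fails if it takes over 56 s, if anything falls off the work surface, if the arm or the gripper's body presses on something with over 40 N, if the wrist force passes 120 N, or if a joint passes its speed limit or range.

### The arm

A 6-joint arm with a two-finger parallel gripper is mounted at the origin on the work surface. World frame = base frame: x ahead of the robot, y to its left, z up, the work surface at z = 0. Lengths are in m, angles in rad, forces in N, time in s.
With the tool pointing down it reaches from about 0.35 to 0.775 m from the base axis. Payload 5.5 kg.
Tool frame: the origin (TCP) lies between the finger pads; the fingertips stand 8 mm ahead of it and the grasp point (between the pads) lies 11 mm behind it; z points along the fingers, y is the line along which they close (so a half turn about z gives the same grasp; the last joint's range is limited). The gripper opens to 85 mm and grips with 20 to 120 N. Pads are 22 mm wide; open, the fingers measure 114 mm over their backs; the gripper's body (76 mm by 85 mm) begins 54 mm behind the grasp point. The pads swing forward as they close: fully open they stand 13 mm farther back than shut.
Start: joints at [1.192, 0.313, 0.046, 1.304, 0, 1.431], TCP at [0.136, 0.559, 0.239] pointing down, gripper open.
Joint ranges: [-2.76, 2.76], [-0.86, 1.69], [-1.03, 1.26], [-2.2, 2.34], [-1.47, 1.5], [-3.14, 3.14]. Speed limits (rad/s): [2.57, 2.57, 3.14, 3.14, 3.14, 3.14].

### API

Orientations are given as a unit quaternion [w, x, y, z].
In Python, from workcell import env gives the robot as it stands.
- The arm moves only by the tool move_arm, never from a script. Its argument "moves" is one flat list of numbers, 5 for each row, row after row: the shift along the world's x, y, z in m, then the turn about the world's z in rad, then the finger opening in m, from 0 to 0.0854. A call has 1 to 12 rows; each row is the pose to reach, as a shift and turn from the pose commanded when the call began; what a row does not reach only later rows make up. A row lasts 1/12 s, in which the tool goes at most 41.7 mm and 7.16 degrees, less where a joint would pass 70% of its speed; a pose out of reach is approached as far as the arm can. A call with a gripper value outside its range is refused whole. The fingers move at their own pace and stop on an object; "newtons" is the grip in N (left out, the last holds). Time passes only in rows, so rows that repeat a pose let the fingers close. It gives the time, the measured TCP pose, the force, the opening and the grip force at its end, in the units of the state.
- env.get_state(): the state, without advancing time (a new reading comes with each control period).
- env.read_camera(name): name is "scene" or "top" or "wrist"; returns a dict with "pixels" (420x560x3 uint8, red, green, blue), "camera_matrix" (3x3 intrinsics, pixels), "rvec" (rotation vector, rad) and "tvec" (3), from world to camera coordinates, as OpenCV has them. Camera axes: x right, y down, z forward; pixel columns grow to the right and rows downward; lengths in m; the calibration is good to about 2 mm. The wrist camera is an equidistant fisheye: a pixel r from the principal point sees the ray r / f radians off the axis. A picture is of the moment at which its call begins. There is no depth.
- env.hand_in(): hands the job in; it is judged then, once.
The state is a dict: "clock": time; "joint_pos": joint angles; "qvel": joint speeds; "tau": joint torques, N m; "tcp_pos": TCP position; "orientation": TCP orientation; "wrist_force": force on the tool from outside, world axes, zero at the start; "ft_torque": the same for the moment, N m; "finger_gap": finger opening in m; "grip_force": force on a finger pad.
Only numpy, scipy, OpenCV 4.12 (cv2) and the standard library are available. Lean on these libraries where they do the work, as an engineer would, in place of code of your own. Each camera call takes 0.05 s, during which the arm holds its last target. There are 200 camera calls.

## Working session

There is one attempt and no reset: what is moved stays moved. The work goes in short steps, Python scripts to look and compute and a tool call to move; the robot and the scene stay as the last step left them, time stands still between calls to the robot, and variables do not carry over. Pictures are saved under pics/ and viewed, at most 10 in all, crops included, and the job is handed in when it is done.

Besides the shell and the picture viewer there is one more tool, called after "Emit:" as name(argument=value, ...), one argument or row to a line, values as JSON. move_arm: Moves the arm, as the interface text tells. Its arguments: {"type":"object","properties":{"moves":{"type":"array"},"newtons":{"type":"number"}},"required":["moves"]}

```bash
mkdir -p pics; ls
python3 - <<'E'
from workcell import env
import cv2,pickle
d={}
for n in("top","scene"):
    c=env.read_camera(n);d[n]=c
    cv2.imwrite(f"pics/{n}0.png",cv2.resize(c["pixels"][:,:,::-1],(784,588),interpolation=cv2.INTER_CUBIC))
    print(n,c["camera_matrix"],c["rvec"],c["tvec"])
pickle.dump(d,open("d0.pkl","wb"))
s=env.get_state();print(s)
E
```

```text
pics
top [[456.29184358   0.         281.5804543 ]
 [  0.         456.29184358 212.73267213]
 [  0.           0.           1.        ]] [ 2.08246056 -2.14465319  0.21669578] [0.0345697  0.54411241 0.99467818]
scene [[465.23454334   0.         276.40171837]
 [  0.         465.23454334 201.49452323]
 [  0.           0.           1.        ]] [ 0.89862706  2.47160405 -1.15652226] [ 0.40424255 -0.20288648  1.51085043]
{'clock': 0.1, 'joint_pos': array([1.19237500e+00, 3.13926892e-01, 4.50438692e-02, 1.30356798e+00,
       2.03675641e-06, 1.43121629e+00]), 'qvel': array([-0.00023452, -0.00249609,  0.00287017, -0.0003671 , -0.00145288,
        0.00043649]), 'tau': array([ 2.11194514e-03, -4.81727135e+01,  2.99243009e+01,  1.28182996e-02,
       -7.53537870e-05, -8.60515392e-07]), 'tcp_pos': array([0.13586081, 0.55825394, 0.23847718]), 'orientation': array([-2.12877809e-04,  1.19136957e-01,  9.92877485e-01, -7.99482396e-04]), 'wrist_force': array([-1.15227355, -0.33434127, -0.0721366 ]), 'ft_torque': array([-0.02899172, -0.02301064, -0.02891619]), 'grip_force': 0.0, 'finger_gap': 0.08550812514881218}
```

View pics/top0.png

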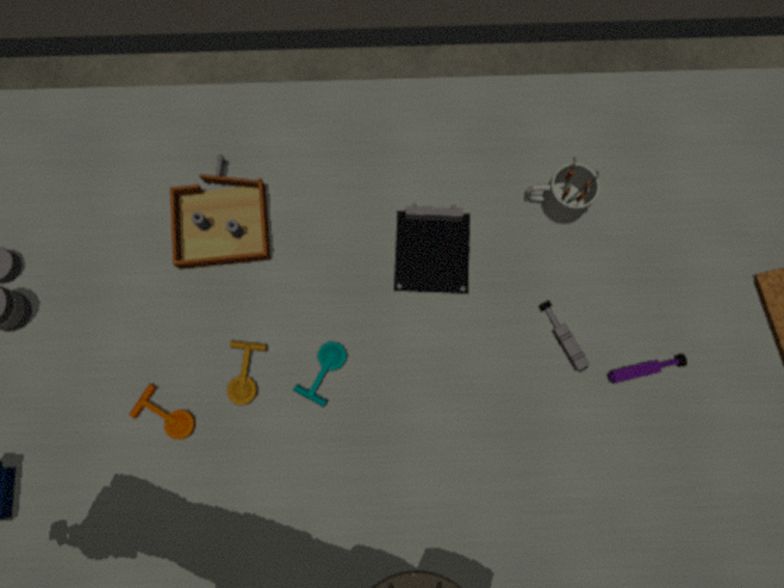

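View pics/scene0.png

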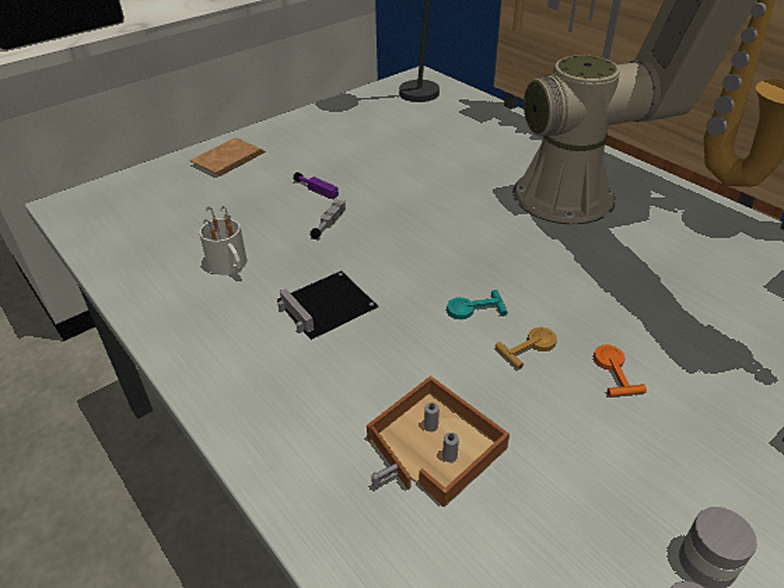

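Top view (784 px scale). Key-shaped candidates are orange (165,412), brass-yellow (245,375) and teal (322,373), and I choose the brass one. Pusher-shaped candidates are steel grey (565,337) and purple (647,370), and I choose the steel one. The fixture is at (432,250) with its fence at the top edge, the mug at (575,185) and the corral at (220,220). Next I'll measure these and check a close crop.

```bash
cat > h.py <<'E'
import numpy as np,cv2
def ray(c,uv):
    R=cv2.Rodrigues(c["rvec"])[0];o=-R.T@c["tvec"].ravel()
    uv=np.atleast_2d(uv).astype(float)
    d=np.c_[uv,np.ones(len(uv))]@np.linalg.inv(c["camera_matrix"]).T@R
    return o,d
def onz(c,uv,z):
    o,d=ray(c,uv);return (o+d*((z-o[2])/d[:,2])[:,None])[:,:2]
def proj(c,p):
    return cv2.projectPoints(np.atleast_2d(p).astype(float),c["rvec"],c["tvec"],c["camera_matrix"],None)[0][:,0]
def comp(m,mn=20):
    n,l,s,ce=cv2.connectedComponentsWithStats(m.astype(np.uint8))
    return [(l==i) for i in range(1,n) if s[i,4]>=mn]
def px(m): 
    y,x=np.nonzero(m);return np.c_[x,y]
E
python3 - <<'E'
import pickle,numpy as np,cv2
from h import *
d=pickle.load(open("d0.pkl","rb"));c=d["top"];I=c["pixels"]
a=I[235:290,155:265];b=I[205:280,370:500]
f=lambda q:cv2.resize(q[:,:,::-1],(390,300),interpolation=cv2.INTER_CUBIC)
cv2.imwrite("pics/crop.png",np.hstack([f(a),f(b)]))
hsv=cv2.cvtColor(I,cv2.COLOR_RGB2HSV)
print("cam",ray(c,[0,0])[0],ray(d["scene"],[0,0])[0])
for p in[(175,278),(175,248),(118,302),(235,255),(175,200),(400,245),(310,160),(200,230)]:print(p,hsv[p[1],p[0]],onz(c,p,0.0))
# bed
for m in comp((hsv[:,:,2]<40)&(np.arange(420)[:,None]>130)&(np.arange(420)[:,None]<380),100):
    q=px(m);r=cv2.minAreaRect(onz(c,q,.004).astype(np.float32));print("dark",q.mean(0),len(q),r,cv2.boxPoints(r).round(4).tolist())
E
```

```text
cam [0.33172727 0.02164189 1.08449376] [1.11624944 0.74474989 0.82860049]
(175, 278) [ 20 238 105] [[0.40676875 0.27427397]]
(175, 248) [ 21 255 105] [[0.47797352 0.27557582]]
(118, 302) [ 17 255 118] [[0.35503021 0.40639857]]
(235, 255) [ 87 255  92] [[0.45697629 0.13229205]]
(175, 200) [43 18 98] [[0.59596336 0.27773306]]
(400, 245) [158  32  32] [[ 0.46931353 -0.26226414]]
(310, 160) [ 27 143  16] [[ 0.68820341 -0.05614761]]
(200, 230) [ 38  26 108] [[0.51983562 0.21611444]]
dark [128.14569536 156.2781457 ] 151 ((0.7032042741775513, 0.3802480399608612), (0.12771891057491302, 0.04508194327354431), 2.319204807281494) [[0.6384999752044678, 0.4002000093460083], [0.6402999758720398, 0.35510000586509705], [0.7678999900817871, 0.3603000044822693], [0.7660999894142151, 0.40540000796318054]]
dark [308.2972973  180.54382761] 2738 ((0.6371935606002808, -0.04979785531759262), (0.12613622844219208, 0.14211194217205048), 85.7943344116211) [[0.5616999864578247, -0.10750000178813934], [0.7034000158309937, -0.11789999902248383], [0.7127000093460083, 0.007899999618530273], [0.5709999799728394, 0.01
[... 254 characters left out ...]
9788284302, 0.6876999735832214], [0.6061000227928162, 0.7038999795913696]]
dark [ 11.62269939 220.67177914] 326 ((0.5565841794013977, 0.6707966923713684), (0.07204073667526245, 0.052408844232559204), 0.13149601221084595) [[0.5205000042915344, 0.6969000101089478], [0.5206000208854675, 0.6445000171661377], [0.5927000045776367, 0.6446999907493591], [0.5924999713897705, 0.6970999836921692]]
dark [  4.76571429 350.47428571] 350 ((0.2571735978126526, 0.6571493148803711), (0.09203586727380753, 0.025084679946303368), 5.48236083984375) [[0.2101999968290329, 0.6651999950408936], [0.2125999927520752, 0.6402999758720398], [0.3041999936103821, 0.6491000056266785], [0.301800012588501, 0.6740000247955322]]
```

View pics/crop.png

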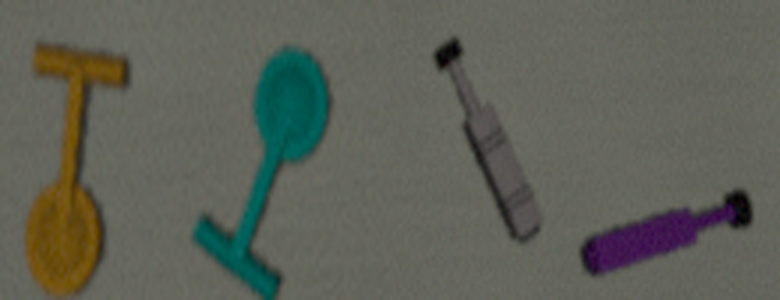

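The crop confirms both choices: tarnished brass key on the left with its tube up-image (away from the robot), and steel pusher with black tip at the upper left. Now the poses.

Run:
```python
import pickle,numpy as np,cv2
from h import *
d=pickle.load(open("d0.pkl","rb"))
def ln(P):
    vx,vy,x,y=cv2.fitLine(P.astype(np.float32),cv2.DIST_HUBER,0,.001,.001).ravel();return np.array([x,y]),np.array([vx,vy])
def key(c,hlo,hhi):
    hsv=cv2.cvtColor(c["pixels"],cv2.COLOR_RGB2HSV)
    m=(hsv[:,:,0]>=hlo)&(hsv[:,:,0]<=hhi)&(hsv[:,:,1]>150)&(hsv[:,:,2]>50)
    return m
c=d["top"];I=c["pixels"]
m=key(c,15,25);m[:, :145]=0;m[:235]=0;m[295:]=0;m[:,200:]=0
m=max(comp(m),key=np.sum)
op=cv2.morphologyEx(m.astype(np.uint8),cv2.MORPH_OPEN,cv2.getStructuringElement(cv2.MORPH_ELLIPSE,(11,11)))
cup=onz(c,px(op),.012);cc=cup.mean(0)
q=onz(c,px(m),.012);r=np.linalg.norm(q-cc,axis=1)
t=q[r>.064];print("cup",cc,np.sqrt(4/np.pi*len(cup))*0, "tube",t.mean(0),"tubedir",ln(t),"dist",np.linalg.norm(t.mean(0)-cc))
v=t.mean(0)-cc;print("key yaw",np.arctan2(v[1],v[0]),"max r",r.max(), "cuprad",np.linalg.norm(cup-cc,axis=1).max())
# pusher
lab=cv2.cvtColor(I,cv2.COLOR_RGB2LAB).astype(int);g=cv2.cvtColor(I,cv2.COLOR_RGB2GRAY)
sub=np.zeros(g.shape,bool);sub[205:270,378:424]=1
tip=max(comp((g<35)&sub,5),key=lambda a:-px(a)[:,1].mean());tc=onz(c,px(tip),.018);print("tip",tip.sum(),tc.mean(0))
bg=np.median(lab[:,:,1][sub]);bar=max(comp((lab[:,:,1]>bg+3)&sub,10),key=np.sum)
bb=onz(c,px(bar),.024);p0,dv=ln(bb);print("bar",bar.sum(),bb.mean(0),cv2.minAreaRect(bb.astype(np.float32)),dv)
v=tc.mean(0)-bb.mean(0);print("pusher yaw",np.arctan2(v[1],v[0]),np.linalg.norm(v))
# fixture edges
P1=[];P2=[];gf=g.astype(float)
for u in range(290,328,1):
    dg=np.diff(gf[195:220,u]);k=dg.argmax();P1.append((u,195+k+.5))
    dg=np.diff(gf[140:170,u]);k=dg.argmin();P2.append((u,140+k+.5))
for n,P in(("front",P1),("fencebottom",P2)):
    w=onz(c,P,.004);p,v=ln(w);print(n,p,np.arctan2(*v[::-1]),np.std(np.c_[w-p]@[v[1],-v[0]]))
for n,a,b,s in(("left",270,300,-1),("right",320,350,1)):
    P=[]
    for w in range(165,200):
        dg=np.diff(gf[w,a:b])*s;P.append((a+dg.argmax()+.5,w))
    w=onz(c,P,.004);p,v=ln(w);print(n,p,np.arctan2(*v[::-1]))
for n,w in(("mug",(410,136)),):print(n,onz(c,w,.085))
```

```text
cup [0.40566979 0.27747729] 0.0 tube [0.4787981  0.26806699] tubedir (array([0.4787981, 0.268067 ], dtype=float32), array([0.13708061, 0.9905599 ], dtype=float32)) dist 0.07373128731067698
key yaw -0.127978647045303 max r 0.08349494256020866 cuprad 0.02438211751006455
tip 28 [ 0.53208714 -0.2365042 ]
bar 74 [ 0.44999018 -0.2756625 ] ((0.4485483169555664, -0.27843210101127625), (0.048408206552267075, 0.020757457241415977), 32.36824417114258) [0.88679916 0.46215504]
pusher yaw 0.4450595263668703 0.09095758526988361
front [ 0.5657855 -0.0343089] 1.4974169 0.0009558064223937849
fencebottom [ 0.7054216  -0.04518742] 1.5038389 0.0025249339020740127
left [0.6326715  0.01528892] -0.07103829
right [ 0.6335728  -0.11378898] -0.05263531
mug [[ 0.71139615 -0.28389881]]
```

Measured poses in world axes:

| Item | Position (m) | Yaw (rad) |
|---|---|---|
| Fixture origin | (0.695, -0.054) | -0.069 |
| Key origin | (0.440, 0.273) | -0.13 |
| Key grasp point | (0.452, 0.272) | -0.13 |

First I move above the key.

Emit:
move_arm(
  moves=[0.316,-0.287,-0.13,0.109,0.05,0.316,-0.287,-0.13,0.109,0.05,0.316,-0.287,-0.13,0.109,0.05,0.316,-0.287,-0.13,0.109,0.05,0.316,-0.287,-0.13,0.109,0.05,0.316,-0.287,-0.13,0.109,0.05,0.316,-0.287,-0.13,0.109,0.05,0.316,-0.287,-0.13,0.109,0.05,0.316,-0.287,-0.13,0.109,0.05,0.316,-0.287,-0.13,0.109,0.05,0.316,-0.287,-0.13,0.109,0.05,0.316,-0.287,-0.13,0.109,0.05],
)

```text
clock: 1.1
tcp_pos: [0.4549, 0.2679, 0.1072]
orientation: [-0.0, 0.068, 0.998, -0.001]
wrist_force: [-0.1, 0.9, 0.5]
finger_gap: 0.0499
grip_force: 0.0
```

Run:
```python
from workcell import env
import cv2,pickle,numpy as np
from h import *
c=env.read_camera("wrist");pickle.dump(c,open("w1.pkl","wb"));s=env.get_state();print(s["tcp_pos"],s["orientation"])
cv2.imwrite("pics/w1.png",c["pixels"][:,:,::-1])
K=c["camera_matrix"];R=cv2.Rodrigues(c["rvec"])[0]
def fp(p):
    x=R@np.array(p,float)+c["tvec"].ravel();th=np.arctan2(np.hypot(*x[:2]),x[2]);u=x[:2]/np.hypot(*x[:2])*th
    return (K[0,0]*u+K[:2,2]).round(1)
print("cup",fp([.4057,.2775,.012]),"tube",fp([.4788,.2681,.012]),"tcp",fp(s["tcp_pos"]),"gp",fp([.4517,.2716,.016]))
# pusher from top
d=pickle.load(open("d0.pkl","rb"))["top"];I=d["pixels"];lab=cv2.cvtColor(cv2.GaussianBlur(I,(3,3),0).astype(np.float32)/255,cv2.COLOR_RGB2LAB)
sub=lab[205:270,378:424];bg=np.median(sub.reshape(-1,3),0);D=np.zeros(I.shape[:2]);D[205:270,378:424]=sub[...,1]-bg[1]+np.maximum(0,0)
print(bg,np.percentile(D[205:270,378:424],[5,50,80,90,97]))
for th in(2,3,4):
    m=max(comp(D>th,20),key=np.sum);r=cv2.minAreaRect(px(m).astype(np.float32));w=onz(d,px(m),.02);print(th,m.sum(),w.mean(0),cv2.minAreaRect(w.astype(np.float32)))
```

```text
[0.45306262 0.26942211 0.10783592] [-1.03341734e-03  6.72720804e-02  9.97733987e-01 -5.39388496e-04]
cup [282.1 145.2] tube [282.6 243.2] tcp [280.3 268.2] gp [282.5 210.1]
[42.999268 -2.15625   4.8125  ] [-0.59375    0.         0.59375    2.8921875  3.59375  ]
2 405 [ 0.470206   -0.26809246] ((0.4793287217617035, -0.2627299427986145), (0.12477080523967743, 0.02663971483707428), 27.270795822143555)
3 234 [ 0.46433966 -0.27052257] ((0.4696733057498932, -0.2688050866127014), (0.09847181290388107, 0.022264430299401283), 26.207767486572266)Traceback (most recent call last):
  File "<stdin>", line 16, in <module>
ValueError: max() iterable argument is empty
```

View pics/w1.png

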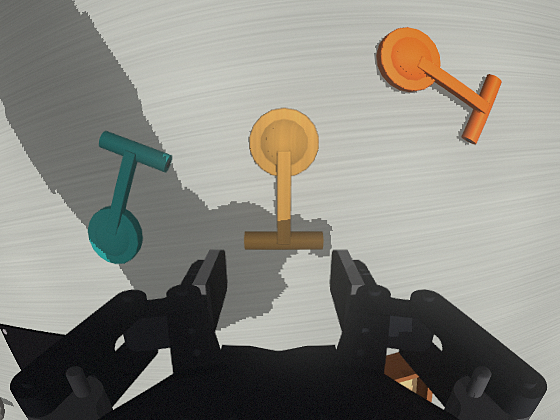

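The wrist view shows the brass key centred between the fingers, with the cup at (284,143) and the tube at (284,240). That is within 2 mm of the prediction. Descending with a small correction, then closing.

Emit:
move_arm(
  moves=[-0.0015,0.001,-0.035,0,0.05,-0.0015,0.001,-0.065,0,0.05,-0.0015,0.001,-0.085,0,0.05,-0.0015,0.001,-0.095,0,0.05,-0.0015,0.001,-0.095,0,0.05,-0.0015,0.001,-0.095,0,0.0,-0.0015,0.001,-0.095,0,0.0,-0.0015,0.001,-0.095,0,0.0,-0.0015,0.001,-0.095,0,0.0,-0.0015,0.001,-0.095,0,0.0,-0.0015,0.001,-0.095,0,0.0],
  newtons=35,
)

```text
clock: 2.07
tcp_pos: [0.4518, 0.2734, 0.016]
orientation: [0.001, 0.065, 0.998, 0.001]
wrist_force: [-0.2, 0.9, 7.2]
finger_gap: 0.0088
grip_force: 37.2
```

Emit:
move_arm(
  moves=[0,0,0.03,0,0.0,0,0,0.06,0,0.0,0,0,0.08,0,0.0,0,0,0.08,0,0.0],
)

```text
clock: 2.4
tcp_pos: [0.4536, 0.274, 0.0994]
orientation: [0.004, 0.065, 0.998, 0.002]
wrist_force: [0.8, -0.2, -0.1]
finger_gap: 0.0087
grip_force: 36.3
```

Run:
```python
from workcell import env
import cv2
c=env.read_camera("wrist");s=env.get_state();print(s["tcp_pos"],s["finger_gap"],s["wrist_force"])
cv2.imwrite("pics/w2.png",c["pixels"][:,:,::-1])
```

```text
[0.45264547 0.273556   0.09717187] 0.008944447360688728 [ 1.33118079  0.51605142 -0.83347275]
```

View pics/w2.png

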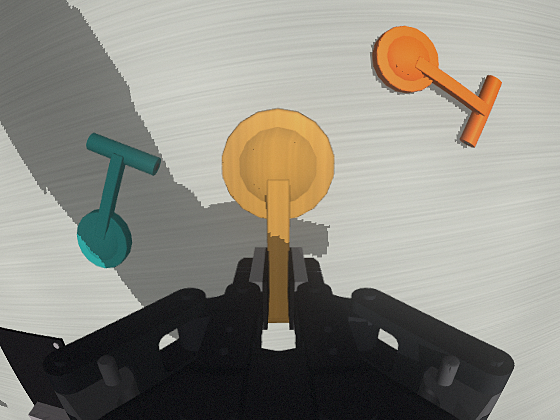

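The key is held level and straight (cup at (278,163)). Carrying it over the bed.

Emit:
move_arm(
  moves=[0.02,-0.036,0,0.061,0,0.04,-0.072,0,0.061,0,0.06,-0.108,0,0.061,0,0.08,-0.143,0,0.061,0,0.1,-0.179,0,0.061,0,0.12,-0.215,0,0.061,0,0.14,-0.25,0,0.061,0,0.16,-0.285,0,0.061,0,0.175,-0.31,0,0.061,0,0.181,-0.322,0,0.061,0,0.181,-0.322,0,0.061,0,0.181,-0.322,0,0.061,0],
)

```text
clock: 3.45
tcp_pos: [0.6305, -0.0494, 0.0928]
orientation: [-0.001, 0.035, 0.999, 0.001]
wrist_force: [-0.6, 0.4, 0.1]
finger_gap: 0.0084
grip_force: 36.3
```

Emit:
move_arm(
  moves=[0,0,-0.02,0,0,0,0,-0.04,0,0,0,0,-0.055,0,0,0,0,-0.063,0,0,0,0,-0.068,0,0,0,0,-0.072,0,0,0,0,-0.072,0,0,0,0,-0.072,0,0],
)

```text
clock: 4.12
tcp_pos: [0.6319, -0.049, 0.023]
orientation: [0.0, 0.034, 0.999, -0.0]
wrist_force: [-0.0, 0.3, -0.9]
finger_gap: 0.0088
grip_force: 36.3
```

Run:
```python
from workcell import env
import cv2,pickle,numpy as np
d={}
for n in("top","scene"):
    d[n]=env.read_camera(n)
pickle.dump(d,open("d1.pkl","wb"))
s=env.get_state();print(s["tcp_pos"],s["orientation"],s["wrist_force"],s["finger_gap"])
a=d["top"]["pixels"][120:240,240:400,::-1];b=d["scene"]["pixels"][150:270,160:320,::-1]
cv2.imwrite("pics/p1.png",np.hstack([cv2.resize(a,(400,300),interpolation=3),cv2.resize(b,(400,300),interpolation=3)]))
```

```text
[ 0.63223606 -0.04928692  0.02332154] [ 8.28502905e-04  3.43201100e-02  9.99410547e-01 -4.68337487e-05] [-0.45193349 -0.09460463 -1.26210857] 0.00834764248802618
```

View pics/p1.png

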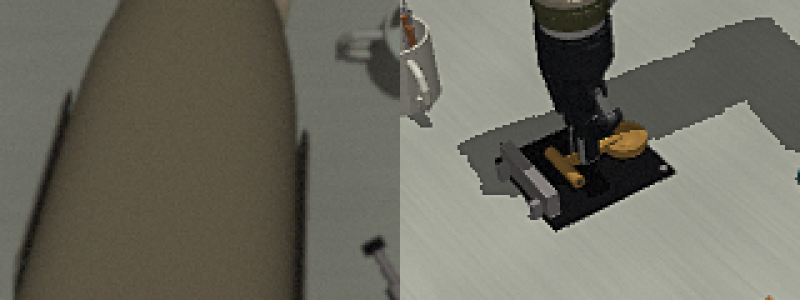

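In the scene view the held key is just above the bed with its tube facing the fence. Lowering the last few millimetres, then releasing.

Emit:
move_arm(
  moves=[0,0,-0.001,0,0,0,0,-0.002,0,0,0,0,-0.003,0,0,0,0,-0.003,0,0],
)

```text
clock: 4.55
tcp_pos: [0.6319, -0.0495, 0.0201]
orientation: [0.001, 0.035, 0.999, -0.0]
wrist_force: [0.0, -0.1, 3.0]
finger_gap: 0.0084
grip_force: 36.8
```

Emit:
move_arm(
  moves=[0,0,0,0,0.01,0,0,0,0,0.02,0,0,0,0,0.035,0,0,0,0,0.035,0,0,0,0,0.035,0,0,0,0,0.035,0,0,0,0,0.035,0,0,0.03,0,0.035,0,0,0.06,0,0.035,0,0,0.09,0,0.035,0,0,0.12,0,0.035,0,0,0.12,0,0.035],
)

```text
clock: 5.55
tcp_pos: [0.6351, -0.0499, 0.1464]
orientation: [0.005, 0.034, 0.999, -0.001]
wrist_force: [1.1, -0.2, 1.0]
finger_gap: 0.0347
grip_force: 0.0
```

Emit:
move_arm(
  moves=[-0.1725,-0.224,-0.04,0.529,0.05,-0.1725,-0.224,-0.04,0.529,0.05,-0.1725,-0.224,-0.04,0.529,0.05,-0.1725,-0.224,-0.04,0.529,0.05,-0.1725,-0.224,-0.04,0.529,0.05,-0.1725,-0.224,-0.04,0.529,0.05,-0.1725,-0.224,-0.04,0.529,0.05,-0.1725,-0.224,-0.04,0.529,0.05,-0.1725,-0.224,-0.04,0.529,0.05,-0.1725,-0.224,-0.04,0.529,0.05,-0.1725,-0.224,-0.04,0.529,0.05],
)

```text
clock: 6.47
tcp_pos: [0.4598, -0.2725, 0.0995]
orientation: [0.0, -0.229, 0.973, 0.0]
wrist_force: [-0.1, 0.1, 0.1]
finger_gap: 0.0501
grip_force: 0.0
```

Run:
```python
from workcell import env
import cv2,pickle,numpy as np
from h import *
t=env.read_camera("top");c=env.read_camera("wrist");s=env.get_state();print(s["tcp_pos"],s["orientation"])
a=cv2.resize(t["pixels"][120:240,260:380,::-1],(420,420),interpolation=3)
cv2.imwrite("pics/p2.png",cv2.resize(np.hstack([c["pixels"][:,:,::-1],a]),(790,339)))
K=c["camera_matrix"];R=cv2.Rodrigues(c["rvec"])[0]
def fp(p):
    x=R@np.array(p,float)+c["tvec"].ravel();th=np.arctan2(np.hypot(*x[:2]),x[2]);u=x[:2]/np.hypot(*x[:2])*th
    return ((K[0,0]*u+K[:2,2])*790/980).round(1)
y=.46;o=np.array([.459,-.273]);e=np.array([np.cos(y),np.sin(y)])
for n,k,z in(("rear",-.04,.024),("mid",0,.024),("front",.04,.024),("tip",.087,.02)):print(n,fp([*(o+k*e),z]))
print("tcp",fp(s["tcp_pos"]))
hsv=cv2.cvtColor(t["pixels"],cv2.COLOR_RGB2HSV)
m=(hsv[:,:,0]>=14)&(hsv[:,:,0]<=26)&(hsv[:,:,1]>150)&(hsv[:,:,2]>45);m[:,:275]=0;m[:,345:]=0;m[:140]=0;m[225:]=0
m=max(comp(m),key=np.sum)
op=cv2.morphologyEx(m.astype(np.uint8),cv2.MORPH_OPEN,cv2.getStructuringElement(cv2.MORPH_ELLIPSE,(11,11)))
cup=onz(t,px(op),.016);cc=cup.mean(0);q=onz(t,px(m),.016);tt=q[np.linalg.norm(q-cc,axis=1)>.064].mean(0);v=tt-cc
yk=np.arctan2(v[1],v[0]);ko=(cc+.035*v/np.hypot(*v)+tt-.04*v/np.hypot(*v))/2
F=np.array([.695,-.0536]);r=-.069;Rf=np.array([[np.cos(r),np.sin(r)],[-np.sin(r),np.cos(r)]])
print("key",m.sum(),ko,yk,"in fixture",Rf@(ko-F),"d",np.hypot(*v),"cup",cc)
```

```text
[ 0.46006283 -0.27216353  0.09952294] [ 2.06060002e-04 -2.29281451e-01  9.73360144e-01 -5.66201021e-05]
rear [224.  129.6]
mid [223.9 177. ]
front [223.8 219.6]
tip [223.7 259.7]
tcp [224.3 218.9]
key 616 [ 0.62061263 -0.0479474 ] -0.050517184402343145 in fixture [-0.07460008  0.00051049] d 0.07331636855400146 cup [ 0.58649802 -0.04622256]
```

View pics/p2.png

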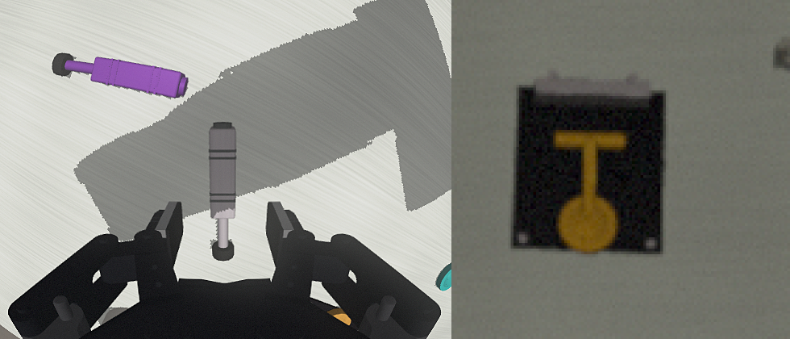

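The wrist view shows the steel pusher centred between the fingers, with its bar from (222,124) to (222,217) and its tip at (222,255). The key lies flat on the bed at fixture x -75 mm, y 0, yaw +0.02. Descending on the pusher.

Emit:
move_arm(
  moves=[-0.002,-0.001,-0.03,0,0.05,-0.002,-0.001,-0.06,0,0.05,-0.002,-0.001,-0.078,0,0.05,-0.002,-0.001,-0.087,0,0.05,-0.002,-0.001,-0.087,0,0.05,-0.002,-0.001,-0.087,0,0.03,-0.002,-0.001,-0.087,0,0.0,-0.002,-0.001,-0.087,0,0.0,-0.002,-0.001,-0.087,0,0.0,-0.002,-0.001,-0.087,0,0.0,-0.002,-0.001,-0.087,0,0.0],
  newtons=80,
)

```text
clock: 7.48
tcp_pos: [0.4583, -0.275, 0.0141]
orientation: [0.001, -0.228, 0.974, -0.001]
wrist_force: [0.4, 1.6, 6.6]
finger_gap: 0.0203
grip_force: 79.7
```

Emit:
move_arm(
  moves=[0,0,0.025,0,0,0,0,0.05,0,0,0,0.03,0.06,-0.1,0,-0.005,0.065,0.06,-0.2,0,-0.01,0.1,0.06,-0.3,0,-0.015,0.135,0.06,-0.4,0,-0.015,0.17,0.06,-0.5,0,-0.015,0.205,0.06,-0.529,0,-0.015,0.225,0.06,-0.529,0,-0.015,0.236,0.06,-0.529,0,-0.015,0.236,0.06,-0.529,0,-0.015,0.236,0.06,-0.529,0],
)

```text
clock: 8.48
tcp_pos: [0.4423, -0.0384, 0.0725]
orientation: [0.0, 0.034, 0.999, -0.0]
wrist_force: [-0.2, -0.5, -2.8]
finger_gap: 0.0203
grip_force: 79.4
```

Run:
```python
from workcell import env
import cv2,pickle,numpy as np
c=env.read_camera("scene");w=env.read_camera("wrist");s=env.get_state();print(s["tcp_pos"],s["orientation"],s["finger_gap"],s["wrist_force"])
a=cv2.resize(c["pixels"][130:270,150:330,::-1],(450,350),interpolation=3)
b=cv2.resize(w["pixels"][:,:,::-1],(350,350)[:1]+(262,));b=cv2.copyMakeBorder(b,0,88,0,0,0)
cv2.imwrite("pics/p3.png",np.hstack([a,b]))
```

```text
[ 0.44249144 -0.03930002  0.07246709] [ 3.10690499e-04  3.48585675e-02  9.99392161e-01 -3.03025068e-04] 0.02023993371670681 [-0.00868904 -0.53744594 -3.32883336]
```

View pics/p3.png

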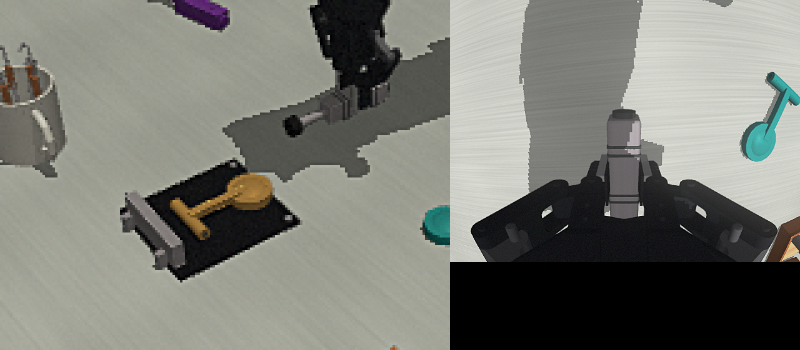

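The pusher is held level behind the key, with its tip pointing at the fence. Lowering it and closing in.

Emit:
move_arm(
  moves=[0,0.002,-0.02,0,0,0,0.002,-0.04,0,0,0,0.002,-0.048,0,0,0,0.002,-0.052,0,0,0,0.002,-0.052,0,0,0.005,0.0016,-0.052,0,0,0.01,0.0013,-0.052,0,0,0.015,0.001,-0.052,0,0,0.02,0.0006,-0.052,0,0,0.02,0.0006,-0.052,0,0,0.02,0.0006,-0.052,0,0],
)

```text
clock: 9.5
tcp_pos: [0.4628, -0.0377, 0.0206]
orientation: [0.0, 0.034, 0.999, -0.0]
wrist_force: [-0.3, 0.6, -2.5]
finger_gap: 0.0198
grip_force: 79.3
```

Run:
```python
from workcell import env
import cv2,numpy as np
c=env.read_camera("scene");s=env.get_state();print(s["tcp_pos"],s["wrist_force"],s["finger_gap"])
cv2.imwrite("pics/p4.png",cv2.resize(c["pixels"][150:260,170:320,::-1],(750,550),interpolation=3))
```

```text
[ 0.46214052 -0.03759985  0.02043284] [-0.50847092 -0.1282673  -3.06398102] 0.020137756677863505
```

View pics/p4.png

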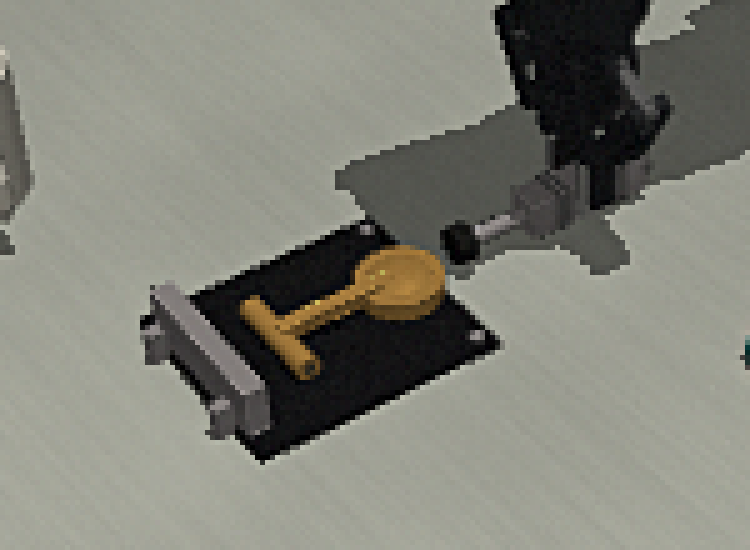

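The tip (460,243) is about 10 mm behind the cup (400,285), at rim height and in line with it. Advancing slowly.

Emit:
move_arm(
  moves=[0.003,-0.0002,0,0,0,0.006,-0.0004,0,0,0,0.009,-0.0006,0,0,0,0.012,-0.0008,0,0,0,0.015,-0.001,0,0,0,0.018,-0.0012,0,0,0,0.021,-0.0014,0,0,0,0.024,-0.0017,0,0,0,0.027,-0.0019,0,0,0,0.03,-0.0021,0,0,0,0.032,-0.0022,0,0,0,0.034,-0.0023,0,0,0],
)

```text
clock: 10.55
tcp_pos: [0.4962, -0.04, 0.0203]
orientation: [-0.0, 0.034, 0.999, 0.0]
wrist_force: [-0.4, 0.5, -2.1]
finger_gap: 0.0199
grip_force: 79.3
```

Emit:
move_arm(
  moves=[0.001,-0.0001,0,0,0,0.002,-0.0001,0,0,0,0.003,-0.0002,0,0,0,0.004,-0.0003,0,0,0,0.005,-0.0003,0,0,0,0.006,-0.0004,0,0,0,0.007,-0.0005,0,0,0,0.008,-0.0006,0,0,0,0.009,-0.0006,0,0,0,0.01,-0.0007,0,0,0,0.01,-0.0007,0,0,0,0.01,-0.0007,0,0,0],
)

```text
clock: 11.55
tcp_pos: [0.5055, -0.0405, 0.0201]
orientation: [-0.0, 0.034, 0.999, 0.0]
wrist_force: [-3.3, 0.3, -1.8]
finger_gap: 0.0201
grip_force: 79.5
```

The force is building as predicted (about 3 N). Advancing 14 mm more.

Emit:
move_arm(
  moves=[0.002,-0.0001,0,0,0,0.004,-0.0003,0,0,0,0.006,-0.0004,0,0,0,0.008,-0.0006,0,0,0,0.01,-0.0007,0,0,0,0.012,-0.0008,0,0,0,0.013,-0.0009,0,0,0,0.014,-0.001,0,0,0,0.014,-0.001,0,0,0,0.014,-0.001,0,0,0,0.014,-0.001,0,0,0,0.014,-0.001,0,0,0],
)

```text
clock: 12.55
tcp_pos: [0.5176, -0.0412, 0.0198]
orientation: [-0.002, 0.034, 0.999, 0.0]
wrist_force: [-10.0, 1.0, 2.5]
finger_gap: 0.0202
grip_force: 79.9
```

Run:
```python
from workcell import env
import cv2,numpy as np
F=[]
for i in range(4):
    c=env.read_camera("scene");s=env.get_state();F.append(s["wrist_force"])
print(s["tcp_pos"],np.round(F,2),s["finger_gap"],s["grip_force"])
cv2.imwrite("pics/p5.png",cv2.resize(c["pixels"][150:260,170:320,::-1],(750,550),interpolation=3))
```

```text
[ 0.51760864 -0.04124375  0.01986349] [[ -8.65   1.31   1.67]
 [ -9.18   0.71   1.77]
 [-10.48   0.06   1.89]
 [ -9.6    1.28   2.99]] 0.019922272359924508 79.92540121078491
```

View pics/p5.png

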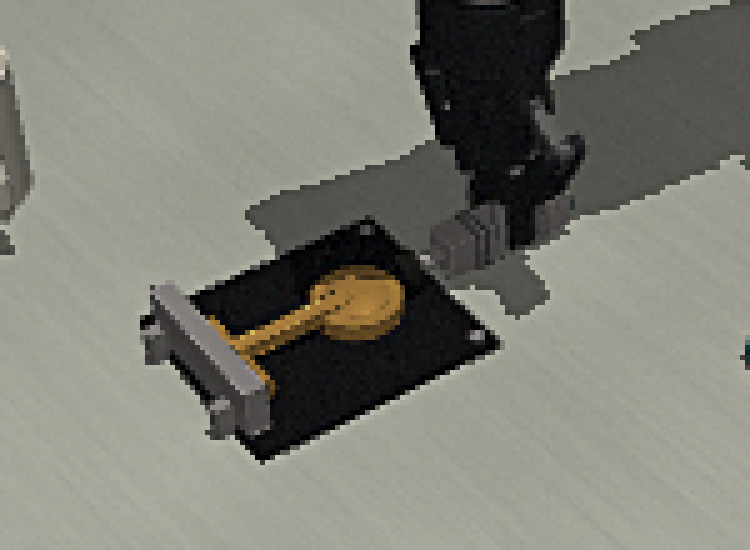

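The tube is on the fence and the plunger is compressed, at about 9.5 N steady. One last numeric check of the key pose before handing in.

Run:
```python
from workcell import env
import cv2,numpy as np
from h import *
t=env.read_camera("scene");u=env.read_camera("top");s=env.get_state();print(s["clock"],s["wrist_force"].round(1))
F=np.array([.695,-.0536]);r=-.069;Rf=np.array([[np.cos(r),np.sin(r)],[-np.sin(r),np.cos(r)]])
hsv=cv2.cvtColor(t["pixels"],cv2.COLOR_RGB2HSV)
m=(hsv[:,:,0]>=12)&(hsv[:,:,0]<=27)&(hsv[:,:,1]>110)&(hsv[:,:,2]>45);m[:195]=0;m[245:]=0;m[:,:195]=0;m[:,275:]=0
m=max(comp(m),key=np.sum)
op=cv2.morphologyEx(m.astype(np.uint8),cv2.MORPH_OPEN,cv2.getStructuringElement(cv2.MORPH_ELLIPSE,(9,9)))
cc=onz(t,px(op),.013).mean(0);print("cup",Rf@(cc-F))
arm=px(m&(op==0));P=(Rf@(onz(t,arm,.019)-F).T).T
q=P[(P[:,0]<-.022)&(P[:,0]>-.052)];print("arm",len(q),q.mean(0), np.polyfit(q[:,0],q[:,1],1))
us=px(cv2.inRange(cv2.cvtColor(u["pixels"],cv2.COLOR_RGB2HSV),(14,150,45),(26,255,255))>0)
us=us[(us[:,0]>275)&(us[:,0]<345)&(us[:,1]>130)&(us[:,1]<225)];print("top brass px",len(us))
if len(us):W=(Rf@(onz(u,us,.016)-F).T).T;print(W.min(0),W.max(0))
```

```text
12.85 [-9.5  1.1  2.2]
cup [-0.08616716  0.00423855]
arm 56 [-0.03645957  0.00474739] [0.01980319 0.0054694 ]
top brass px 0
```

```bash
python3 -c "
from workcell import env
print(env.hand_in())"
```

```text
the job is handed in; nothing more can be done
None
```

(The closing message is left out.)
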